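# Unclip the disc case for the next game

### The arm

A 6-joint arm with a two-finger parallel gripper is mounted at the origin on the work surface. World frame = base frame: x ahead of the robot, y to its left, z up, the work surface at z = 0. Lengths are in m, angles in rad, forces in N, time in s.
With the tool pointing down it reaches from about 0.25 to 0.725 m from the base axis. Payload 4 kg.
Tool frame: the origin (TCP) lies at the very end of the fingers, on their centre line; the grasp point (between the pads) lies 19 mm behind it; z points along the fingers, y is the line along which they close (so a half turn about z gives the same grasp; the last joint's range is limited). The gripper opens to 85 mm and grips with 20 to 120 N. Pads are 22 mm wide; open, the fingers measure 114 mm over their backs; the gripper's body (76 mm by 85 mm) begins 54 mm behind the grasp point. The pads swing forward as they close: fully open they stand 13 mm farther back than shut.
Start: joints at [1.172, 0.241, 0.005, 1.335, 0, 1.571], TCP at [0.194, 0.461, 0.231] pointing down, gripper open.
Joint ranges: [-2.72, 2.72], [-1.05, 1.87], [-1.09, 1.28], [-1.99, 2.15], [-1.42, 1.44], [-3.14, 3.14]. Speed limits (rad/s): [2.79, 2.79, 3.14, 3.14, 3.14, 3.14].

### API

Orientations are given as a unit quaternion [x, y, z, w].
In Python, from workcell import bot gives the robot as it stands.
- The arm moves only by the tool carry_out, never from a script. Its argument "increments" is one flat list of numbers, 5 for each row, row after row: the finger opening in cm, from 0 to 8.54, then the shift along the tool's x, y, z in cm, then the turn about the tool's z in rad. A call has exactly 5 rows; each row shifts and turns the commanded pose from where the row before left it, along the tool's axes as they then stand; what a row does not reach is not made up. A row lasts 1/8 s, in which the tool goes at most 62.5 mm and 10.7 degrees, less where a joint would pass 70% of its speed; a pose out of reach is approached as far as the arm can. A call with a gripper value outside its range is refused whole. The fingers move at their own pace and stop on an object; the grip force is fixed at half the most. Time passes only in rows, so rows that do not move let the fingers close, or fill a call up. It gives the time, the measured TCP pose, the force, the opening and the grip force at its end, in the units of the state.
- bot.get_obs(): the state, without advancing time (a new reading comes with each control period).
- bot.camera(name): name is "scene" or "top" or "wrist"; returns a dict with "pixels" (384x512x3 uint8, blue, green, red), "range_z" (384x512 float32, m along the optical axis (not along the pixel's ray), 0 where there is no reading), "mtx" (3x3 intrinsics, pixels), "D" ([k1, k2, p1, p2, k3] as OpenCV has them; the pictures are not rectified), "eye" and "attitude" of the camera in the world. Camera axes: x right, y down, z forward; pixel columns grow to the right and rows downward; lengths in m; the calibration is good to about 2 mm. A picture is of the moment at which its call begins.
- bot.job_done(): hands the job in; it is judged then, once.
Trained networks look in a picture, given as the dict that the camera call returned (one of the last four; its "shot" number tells which), for a name from the list of things; names that differ only in an ending like _2 or _b are one class to them, and where a whole thing is asked for, a point or a joint stands for the part that bears it (a point fixed in the world has none). Each returns a list of dicts, best first, with "p" (0 to 1); they miss things now and then, are a little off and sometimes report something else, mostly with a low value. They report only what shows in the picture. A call takes as long as a camera call. They do not tell look-alikes from the thing itself.
- bot.find_in(picture, name): "xyz" ([x, y, z] in m, in the coordinates of the camera as it stood for that picture, good to about 4 mm: the middle of the surface that is visible of it).
- bot.regions_of(picture, name): "mask" (384x512 bool, what is visible of it).
- bot.place_of(picture, name): "xyz" ([x, y, z] in m, in the coordinates of the camera as it stood for that picture, good to about 4 mm: a listed point, or the origin of a listed thing).
The state is a dict: "clock": time; "joint_pos": joint angles; "joint_vel": joint speeds; "tau": joint torques, N m; "eef_pos": TCP position; "tool_rot": TCP orientation; "ft_force": force on the tool from outside, world axes, zero at the start; "ft_torque": the same for the moment, N m; "grip_width": finger opening in m; "grasp_force": force on a finger pad.
Only numpy, scipy, OpenCV 4.12 (cv2) and the standard library are available. Lean on these libraries where they do the work, as an engineer would, in place of code of your own. Each camera call takes 0.05 s, during which the arm holds its last target. There are 200 camera calls.

### The job

Two black cases of game discs with grey clip-on covers stand on the club table. Open the longer one: squeeze the two black snap tabs on its cover together, lift the cover off and set it down (do not drop it) flat and right way up on the pale blue folder, well inside its edges. Leave the shorter case closed where it is, with its cover on.

Things in the scene. Friction and masses are not known exactly. Their poses are not given: they have to be found in the camera images.
- long_cover: Longer case's grey clip-on cover, plate 170 (x) x 90 (y) x 4 mm, about 0.11 kg. Origin: its centre, at the foot of the end ribs it stands on when laid down, 18 mm below the plate's top face; z up. Seated on its fixed black case (170 x 90 mm) the origin is 40 mm above the table. Two black snap tabs (see joints) stand on it at y = +/-28 mm; with both at least 6 mm in, it lifts straight off, free after 14 mm.
- long_tab_left (a joint): Upright black tab at +y on the longer cover, mid-length: 26 mm wide (x), 5 thick, top 34 mm above the plate (52 above the cover's origin). Outer faces of the two tabs: 56 mm apart at rest, 34 fully squeezed. Value in m: 0 sprung out (latched), grows inwards, hard stop at 0.011; spring 2.4 N at rest, 5.7 N fully in. A grey block 8 mm high lies between the tabs.
- long_tab_right (a joint): The opposite tab, at -y on the longer cover, its mirror image; same values: 0 sprung out, 0.011 fully squeezed inwards.
- folder: Pale blue document folder lying on the table, fixed, 310 x 220 mm and 3 mm thick. Origin: centre of its underside, on the table; x along the 310 mm, y along the 220 mm, z up.
- short_cover: Bystander: grey cover of the shorter black case, the same design and tabs but 110 (x) x 90 (y) mm, seated on its case; tab tops 92 mm above the table. Origin and axes as for the longer cover.
Things that resemble listed ones, but are neither listed nor needed, are in the scene too. Leave any green look-alike of the long_cover alone.

How it is judged:
By the outcome, as a careful person would: the job done as asked, in the order asked, and still so for the second after the job is handed in, with the robot touching nothing.
It also fails if it takes over 35 s, if anything falls off the work surface, if the arm or the gripper's body presses on something with over 40 N, if the wrist force passes 120 N, or if a joint passes its speed limit or range.

## Working session

There is one attempt and no reset: what is moved stays moved. The work goes in short steps, Python scripts to look and compute and a tool call to move; the robot and the scene stay as the last step left them, time stands still between calls to the robot, and variables do not carry over. Pictures are saved under pics/ and viewed, at most 10 in all, crops included, and the job is handed in when it is done.

Besides the shell and the picture viewer there is one more tool, called after ">>>" as name(argument=value, ...) on one line, values as JSON. carry_out: Moves the arm, as the interface text tells. Its arguments: {"type":"object","properties":{"increments":{"type":"array","items":{"type":"number"}}},"required":["increments"]}

```bash
mkdir -p pics
cat > h.py <<'E'
import numpy as np, cv2
from workcell import bot
from scipy.spatial.transform import Rotation as R
def rot(c):
    a=np.array(c["attitude"]); return a if a.shape==(3,3) else R.from_quat(a).as_matrix()
def world(c,p): return rot(c)@np.array(p)+np.array(c["eye"])
def cloud(c):
    h,w=c["range_z"].shape
    uv=np.stack(np.meshgrid(np.arange(w),np.arange(h)),-1).reshape(-1,1,2).astype(float)
    n=cv2.undistortPoints(uv,np.array(c["mtx"]),np.array(c["D"])).reshape(h,w,2)
    z=c["range_z"][...,None]
    return np.concatenate([n*z,z],-1)@rot(c).T+np.array(c["eye"])
E
python3 - <<'E'
from h import *
o=bot.get_obs(); print(o)
ims=[]
for n in("top","scene"):
    c=bot.camera(n); ims.append(c["pixels"]); print(n,c["eye"],c["attitude"])
    for k in("long_cover","short_cover","folder","long_tab_left"):
        print(k,[(round(d["p"],2),world(c,d["xyz"]).round(3)) for d in bot.place_of(c,k)])
    cv2.imwrite(f"pics/{n}.png",c["pixels"])
    np.savez(f"{n}.npz",P=cloud(c),px=c["pixels"])
E
```

```text
{'clock': 0.0, 'joint_pos': array([1.17199618e+00, 2.41396327e-01, 3.71157151e-03, 1.33517281e+00,
       5.83129746e-06, 1.57082605e+00]), 'joint_vel': array([ 6.61304494e-04, -9.91871780e-04,  4.61023775e-04, -2.30777884e-04,
       -3.99451641e-05, -4.47027978e-04]), 'tau': array([ 5.59556265e-04, -3.72319365e+01,  2.52406847e+01,  1.70147710e-02,
       -6.18332274e-05, -6.38322973e-06]), 'eef_pos': array([0.19391118, 0.46018626, 0.23041642]), 'tool_rot': array([ 1.98095790e-01,  9.80182124e-01, -1.00962201e-03, -2.06988962e-04]), 'ft_force': array([0.5065218 , 0.06762618, 0.86811152]), 'ft_torque': array([ 0.05380297, -0.00706228,  0.00373407]), 'grasp_force': 0.0, 'grip_width': 0.08547720801856254}
top [0.53092042 0.02461892 1.1524175 ] [ 0.71348738 -0.69845243  0.0459127  -0.03149572]
long_cover [(0.92, array([0.789, 0.296, 0.003])), (0.56, array([0.602, 0.061, 0.039]))]
short_cover [(0.71, array([0.594, 0.284, 0.04 ]))]
folder [(0.66, array([ 0.574, -0.28 , -0.003]))]Traceback (most recent call last):
  File "<stdin>", line 7, in <module>
ValueError: it knows: folder, long_cover, short_cover
```

Run:
```python
from h import *
for n in("top","scene"):
    c=bot.camera(n)
    for k in("long_cover","short_cover","folder"):
        print(n,k,[(round(d["p"],2),world(c,d["xyz"]).round(3)) for d in bot.place_of(c,k)])
        m=bot.regions_of(c,k)
        print([(round(d["p"],2),d["mask"].sum(),np.argwhere(d["mask"]).mean(0).round()[::-1]) for d in m])
    cv2.imwrite(f"pics/{n}.png",c["pixels"])
    np.savez(f"{n}.npz",P=cloud(c),px=c["pixels"])
```

```text
top long_cover [(0.95, array([0.603, 0.066, 0.042])), (0.85, array([0.789, 0.291, 0.004]))]
[(0.92, np.int64(1915), array([152., 139.])), (0.6, np.int64(2210), array([233., 206.]))]
top short_cover [(0.72, array([0.595, 0.283, 0.042]))]
[(0.98, np.int64(1394), array([148., 207.]))]
top folder [(0.85, array([ 0.576, -0.281, -0.   ]))]
[(0.62, np.int64(8725), array([355., 221.]))]
scene long_cover [(0.73, array([ 0.792,  0.285, -0.   ])), (0.57, array([0.601, 0.066, 0.039]))]
[(0.87, np.int64(2061), array([397., 204.])), (0.73, np.int64(1896), array([268., 179.]))]
scene short_cover [(0.83, array([0.6  , 0.285, 0.042]))]
[(0.79, np.int64(997), array([342., 148.]))]
scene folder [(0.97, array([ 0.577, -0.283,  0.003]))]
[(0.88, np.int64(11581), array([118., 253.]))]
```

View pics/top.png

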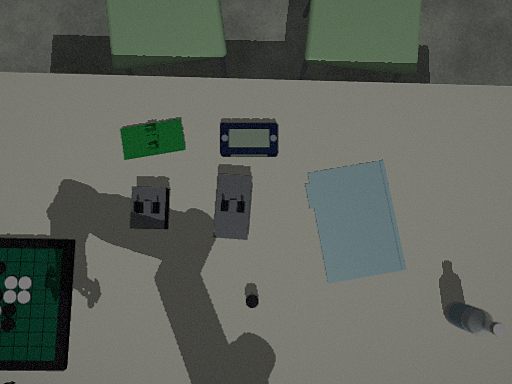

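View pics/scene.png

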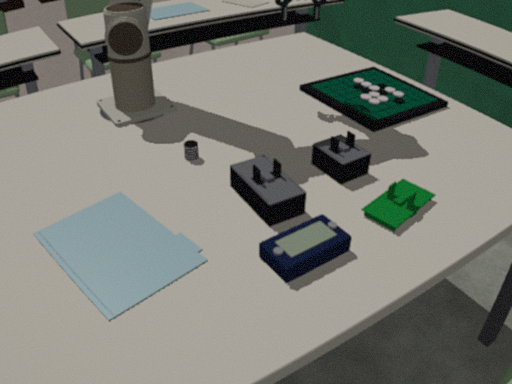

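The top view has three candidates for the long cover: the grey cover on a black case at (233,203), a green look-alike at (153,139) and the shorter grey one at (150,205). The blue console at (249,138) is only a distractor. I choose (233,203): it is grey, on a black case, and the longer one. The folder is at (355,221).

Run:
```python
from h import *
for n in("top","scene"):
    d=np.load(n+".npz");P=d["P"];px=d["px"].astype(int)
    near=np.hypot(P[...,0]-.602,P[...,1]-.064)<.13
    def rect(m,t):
        q=P[m]; r=cv2.minAreaRect(q[:,:2].astype(np.float32)*1000); print(n,t,m.sum(),[np.round(v,1) for v in r],"z",np.median(q[:,2]).round(4),q[:,2].max().round(4))
    rect(near&(P[...,2]>.050)&(P[...,2]<.064),"plate")
    t=near&(P[...,2]>.078)
    print(n,"tabs z",P[t][:,2].max())
    k,l=cv2.connectedComponents(t.astype(np.uint8))
    for i in range(1,k):
        if (l==i).sum()>3: print("tab",(l==i).sum(),P[l==i].mean(0).round(4),P[l==i].min(0).round(3),P[l==i].max(0).round(3))
    f=(px[...,0]-px[...,2]>25)&(abs(P[...,2])<.02)&(abs(P[...,1]+.28)<.2)&(abs(P[...,0]-.57)<.2)
    f=cv2.morphologyEx(f.astype(np.uint8),cv2.MORPH_OPEN,np.ones((3,3)))>0
    rect(f,"folder")
    print("table z",np.median(P[(abs(P[...,0]-.5)<.05)&(abs(P[...,1]+.05)<.05)][:,2]))
c=np.load("top.npz")["px"][160:250,120:270]
cv2.imwrite("pics/crop.png",cv2.convertScaleAbs(cv2.resize(c,None,fx=5,fy=5,interpolation=cv2.INTER_CUBIC),alpha=1.6))
```

```text
top plate 2048 [array([605.,  62.]), array([ 90.1, 170.2]), np.float64(86.8)] z 0.0577 0.064
top tabs z 1.1524175045229201
tab 25 [0.602  0.0848 0.1329] [0.531 0.025 0.079] [0.618 0.091 1.152]
tab 22 [0.6028 0.0361 0.0917] [0.592 0.034 0.088] [0.615 0.039 0.096]
  return _methods._mean(a, axis=axis, dtype=dtype,
  ret = ret.dtype.type(ret / rcount)
Traceback (most recent call last):
ValueError: zero-size array to reduction operation maximum which has no identity
```

Run:
```python
from h import *
for n in("top","scene"):
    d=np.load(n+".npz");P=d["P"];px=d["px"].astype(int)
    near=(np.hypot(P[...,0]-.602,P[...,1]-.064)<.13)&(P[...,2]<.2)
    def rect(m,t):
        q=P[m]; r=cv2.minAreaRect(q[:,:2].astype(np.float32)*1000); print(n,t,m.sum(),[np.round(v,1) for v in r],"z",np.median(q[:,2]).round(4))
    rect(near&(P[...,2]>.050)&(P[...,2]<.064),"plate")
    t=near&(P[...,2]>.078)
    k,l=cv2.connectedComponents(t.astype(np.uint8))
    for i in range(1,k):
        if (l==i).sum()>3: print("tab",(l==i).sum(),P[l==i].mean(0).round(4),P[l==i].min(0).round(3),P[l==i].max(0).round(3))
    u,v=(355,221) if n=="top" else (118,253)
    f=(px[...,0]-px[...,2]>(px[v,u,0]-px[v,u,2])/2)&(np.abs(P[...,2])<.03)&(np.abs(P[...,1]+.28)<.25)&(np.abs(P[...,0]-.57)<.25)
    f=cv2.morphologyEx(f.astype(np.uint8),cv2.MORPH_OPEN,np.ones((3,3)))
    k,l=cv2.connectedComponents(f); rect(l==l[v,u],"folder"); print(px[v,u],P[v,u])
    q=P[l==l[v,u]]; print(cv2.boxPoints(cv2.minAreaRect(q[:,:2].astype(np.float32))).round(3).tolist())
    print("table z",np.median(P[(abs(P[...,0]-.5)<.05)&(abs(P[...,1]+.05)<.05)][:,2]))
c=np.load("top.npz")["px"][160:250,120:270]
cv2.imwrite("pics/crop.png",cv2.convertScaleAbs(cv2.resize(c,None,fx=5,fy=5,interpolation=cv2.INTER_CUBIC),alpha=1.6))
```

```text
top plate 2048 [array([605.,  62.]), array([ 90.1, 170.2]), np.float64(86.8)] z 0.0577
tab 24 [0.6049 0.0873 0.0904] [0.594 0.084 0.079] [0.618 0.091 0.094]
tab 22 [0.6028 0.0361 0.0917] [0.592 0.034 0.088] [0.615 0.039 0.096]
top folder 8856 [array([ 574. , -274.1]), array([310.7, 233.3]), np.float64(10.9)] z 0.0024
[120 119 101] [ 5.73539094e-01 -2.77377077e-01  5.00791838e-04]
[[0.39899998903274536, -0.1889999955892563], [0.4440000057220459, -0.4180000126361847], [0.7490000128746033, -0.35899999737739563], [0.7039999961853027, -0.12999999523162842]]
table z -0.00046320014362910555
scene plate 1787 [array([606.8,  61.7]), array([ 93.9, 174.6]), np.float64(87.7)] z 0.0582
tab 54 [0.6113 0.0861 0.0864] [0.597 0.083 0.079] [0.622 0.09  0.093]
tab 57 [0.6074 0.0351 0.086 ] [0.593 0.033 0.078] [0.619 0.039 0.093]
scene folder 11545 [array([ 575.4, -274.9]), array([313.7, 231.6]), np.float64(11.0)] z 0.0033
[160 160 137] [ 0.60017773 -0.28168121  0.0032777 ]
[[0.39899998903274536, -0.19099999964237213], [0.4440000057220459, -0.4189999997615814], [0.7519999742507935, -0.35899999737739563], [0.7070000171661377, -0.13099999725818634]]
table z 0.00029137218488090033
```

View pics/crop.png

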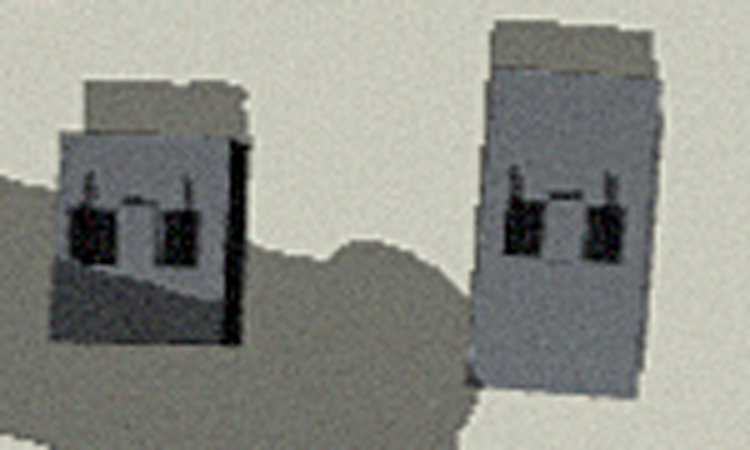

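The crop shows the longer cover (170:90) at right around (565,235), latched, and the short one at left around (150,235). The choice holds. The target is centre (0.605, 0.062) with yaw about -3°.

>>> carry_out(increments=[8.5, 0, 0, 0, -0.17, 8.5, 0, 0, 0, -0.17, 8.5, -3.0, -2.6, 0, 0, 8.5, -4.0, -3.5, 0, 0, 8.5, -4.0, -3.5, 0, 0])

```text
clock: 1.52
eef_pos: [0.2991, 0.3576, 0.2314]
tool_rot: [0.029, 1.0, 0.0, 0.0]
ft_force: [0.9, 1.0, 0.8]
grip_width: 0.0854
grasp_force: 0.0
```

>>> carry_out(increments=[8.5, -4.0, -3.5, 0, 0, 8.5, -4.0, -3.5, 0, 0, 8.5, -4.0, -3.5, 0, 0, 8.5, -4.0, -3.5, 0, 0, 8.5, -4.0, -3.5, 0, 0])

```text
clock: 2.15
eef_pos: [0.4889, 0.1707, 0.2315]
tool_rot: [0.029, 1.0, 0.0, 0.0]
ft_force: [0.8, 0.7, -0.5]
grip_width: 0.0848
grasp_force: 0.0
```

```bash
cat >> h.py <<'E'
def delta(x,y,z,yaw_y):  # shift in tool axes (cm) + turn, yaw_y = wanted heading of tool y (deg)
    o=bot.get_obs(); M=R.from_quat(o["tool_rot"]).as_matrix()
    h=np.degrees(np.arctan2(M[1,1],M[0,1]))
    print("pos",o["eef_pos"].round(4),"heading",h.round(2),"tilt",M[:,2].round(3),"t",o["clock"],"F",o["ft_force"].round(1),"w",o["grip_width"])
    print("shift cm",(M.T@(np.array([x,y,z])-o["eef_pos"])*100).round(2),"turn",-np.radians(yaw_y-h).round(4))
E
python3 -c "
from h import *
delta(.605,.062,.13,87)"
```

```text
pos [0.4889 0.1707 0.2315] heading 86.63 tilt [ 0.  0. -1.] t 2.15 F [ 0.8  0.7 -0.5] w 0.08483226935925278
shift cm [-12.23 -10.17  10.15] turn -0.0065
```

>>> carry_out(increments=[8.5, -4.0, -3.4, 0, 0, 8.5, -4.0, -3.4, 0, 0, 8.5, -3.0, -2.5, 3.0, 0, 8.5, -1.2, -0.9, 3.5, -0.006, 8.5, 0, 0, 2.5, 0])

```text
clock: 2.78
eef_pos: [0.6037, 0.0615, 0.1391]
tool_rot: [0.028, 1.0, -0.0, -0.001]
ft_force: [-0.0, 0.5, 0.7]
grip_width: 0.0851
grasp_force: 0.0
```

Run:
```python
from h import *
c=bot.camera("wrist")
P=cloud(c)
print([(round(d["p"],2),world(c,d["xyz"]).round(4)) for d in bot.place_of(c,"long_cover")])
near=(np.hypot(P[...,0]-.605,P[...,1]-.062)<.12)
t=near&(P[...,2]>.085)&(P[...,2]<.1)&(np.abs(P[...,1]-.062)<.036)
k,l=cv2.connectedComponents(t.astype(np.uint8))
for i in range(1,k):
    if (l==i).sum()>20: q=P[l==i]; print("tab",len(q),q.mean(0).round(4),np.percentile(q,2,axis=0).round(4),np.percentile(q,98,axis=0).round(4))
q=P[near&(P[...,2]>.054)&(P[...,2]<.062)]; print("plate",cv2.minAreaRect(q[:,:2].astype(np.float32)*1000))
cv2.imwrite("pics/w1.png",c["pixels"])
delta(.605,.062,.064,87)
```

```text
[(0.83, array([0.6051, 0.0631, 0.0367]))]
tab 430 [0.6008 0.0382 0.0913] [0.5893 0.0349 0.0857] [0.614  0.0409 0.0935]
tab 457 [0.6038 0.0888 0.0913] [0.5923 0.086  0.0855] [0.6169 0.0926 0.0934]
plate ((603.719970703125, 63.80426788330078), (90.17098236083984, 169.6632843017578), 86.8236083984375)
pos [0.6011 0.0623 0.1375] heading 86.93 tilt [-0.008 -0.001 -1.   ] t 2.875 F [-1.   0.9 -0.9] w 0.08487552943084882
shift cm [-0.44 -0.    7.34] turn -0.0013
```

View pics/w1.png

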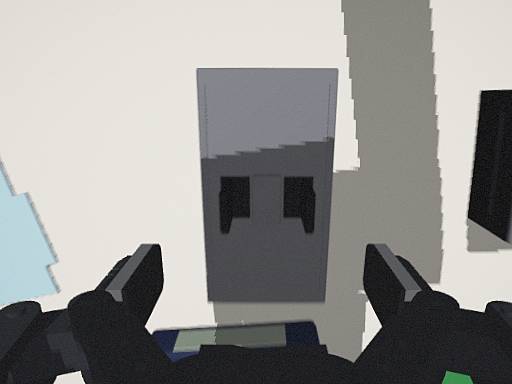

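The wrist view shows the long cover with its tabs at about (235,205) and (300,205), lying between the two fingers, so the choice and alignment hold. Descending now.

>>> carry_out(increments=[8.5, 0, 0, 0, 0, 8.5, -0.2, 0.1, 2.5, 0, 8.5, 0, 0, 2.5, 0, 8.5, 0, 0, 1.5, 0, 8.5, 0, 0, 0, 0])

```text
clock: 3.5
eef_pos: [0.6052, 0.0641, 0.0763]
tool_rot: [0.026, 1.0, -0.0, -0.0]
ft_force: [-0.1, 0.2, -0.6]
grip_width: 0.0849
grasp_force: 0.0
```

```bash
python3 -c "
from h import *
delta(.604,.063,.063,86.8)"
```

```text
pos [0.6052 0.0641 0.0763] heading 87.0 tilt [-0.001 -0.    -1.   ] t 3.5 F [-0.1  0.2 -0.6] w 0.08492952916541371
shift cm [ 0.11 -0.12  1.33] turn 0.0035
```

>>> carry_out(increments=[8.5, 0.1, -0.1, 0.7, 0, 8.5, 0, 0, 0.6, 0, 5.8, 0, 0, 0, 0, 4.5, 0, 0, 0, 0, 3.6, 0, 0, 0, 0])

```text
clock: 4.12
eef_pos: [0.6052, 0.0631, 0.0647]
tool_rot: [0.026, 1.0, 0.0, 0.001]
ft_force: [-1.2, 0.3, 4.3]
grip_width: 0.0361
grasp_force: 5.3
```

>>> carry_out(increments=[3.6, 0, 0, 0, 0, 3.6, 0, 0, 0, 0, 3.6, 0, 0, 0, 0, 3.6, 0, 0, 0, 0, 3.6, 0, 0, 0, 0])

```text
clock: 4.75
eef_pos: [0.6052, 0.0631, 0.0647]
tool_rot: [0.026, 1.0, 0.0, 0.001]
ft_force: [-1.1, -0.1, 5.2]
grip_width: 0.0358
grasp_force: 5.4
```

Run:
```python
from h import *
delta(.604,.063,.063,86.8)
c=bot.camera("wrist"); cv2.imwrite("pics/w2.png",c["pixels"])
```

```text
pos [0.6052 0.0631 0.0647] heading 86.97 tilt [ 0.002  0.    -1.   ] t 4.75 F [-1.1 -0.1  5.2] w 0.0357863872647009
shift cm [ 0.12 -0.01  0.17] turn 0.003
```

View pics/w2.png

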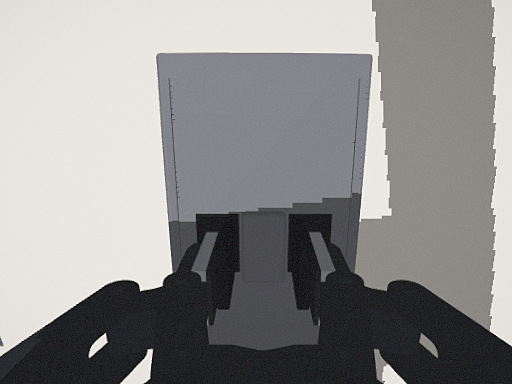

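The wrist view shows both tabs squeezed evenly between the pads, at about (212,260) and (315,260). The opening is 35.8 mm, so each tab is about 10 mm in. I'll firm the grip and lift straight up.

>>> carry_out(increments=[3.2, 0, 0, 0, 0, 3.2, 0, 0, -0.6, 0, 3.2, 0, 0, -0.8, 0, 3.2, 0, 0, -0.8, 0, 3.2, 0, 0, -1.0, 0])

```text
clock: 5.42
eef_pos: [0.6044, 0.0629, 0.0957]
tool_rot: [0.026, 1.0, -0.0, -0.0]
ft_force: [0.9, 0.7, -0.9]
grip_width: 0.0325
grasp_force: 20.0
```

>>> carry_out(increments=[3.2, 0, 0, -2.0, 0, 3.2, 0, 0, -2.5, 0, 3.2, 0, 0, -2.0, 0, 3.2, 0, 0, 0, 0, 3.2, 0, 0, 0, 0])

```text
clock: 6.05
eef_pos: [0.604, 0.0629, 0.1596]
tool_rot: [0.026, 1.0, -0.0, -0.001]
ft_force: [0.3, 0.0, -1.2]
grip_width: 0.0325
grasp_force: 20.0
```

Run:
```python
from h import *
delta(.5755,-.281,.16,101)
c=bot.camera("scene"); cv2.imwrite("pics/s2.png",cv2.resize(c["pixels"][60:260,100:400],None,fx=2,fy=2))
P=cloud(c)
q=P[(np.hypot(P[...,0]-.605,P[...,1]-.063)<.13)&(P[...,2]>.10)&(P[...,2]<.2)]
print(np.histogram(q[:,2],bins=np.arange(.1,.2,.005)))
```

```text
pos [0.604  0.0629 0.1596] heading 86.98 tilt [-0.001 -0.    -1.   ] t 6.05 F [ 0.3  0.  -1.2] w 0.03252915931535268
shift cm [ 1.030e+00 -3.449e+01 -3.000e-02] turn -0.2448
(array([   0,    0,    0,    0,    0,    0,   26,   88,   54,  111, 1391,
         76,   55,   45,   60,   51,   56,   62,   48]), array([0.1  , 0.105, 0.11 , 0.115, 0.12 , 0.125, 0.13 , 0.135, 0.14 ,
       0.145, 0.15 , 0.155, 0.16 , 0.165, 0.17 , 0.175, 0.18 , 0.185,
       0.19 , 0.195]))
```

View pics/s2.png

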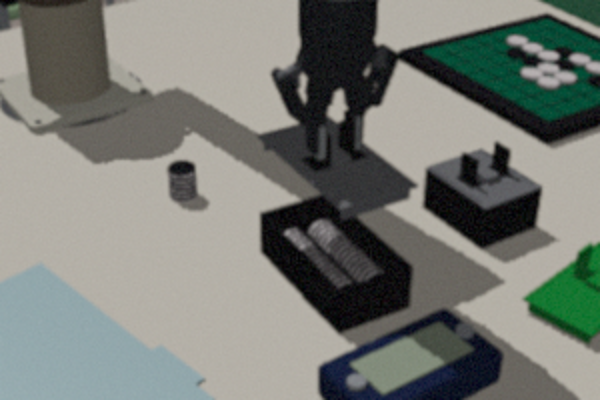

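The cover is off and hangs level at about (340,165) over the open case with its discs; the short case at (480,190) is untouched. Now I carry it to the folder.

>>> carry_out(increments=[3.2, 0, 0, 0, -0.12, 3.2, 0, 0, 0, -0.125, 3.2, 0.6, -2.2, 0, 0, 3.2, 1.3, -4.5, 0, 0, 3.2, 1.3, -4.5, 0, 0])

```text
clock: 6.72
eef_pos: [0.5936, -0.0551, 0.1594]
tool_rot: [-0.095, 0.995, -0.0, -0.001]
ft_force: [0.5, -0.2, -1.1]
grip_width: 0.0324
grasp_force: 20.0
```

>>> carry_out(increments=[3.2, 1.3, -4.5, 0, 0, 3.2, 1.3, -4.5, 0, 0, 3.2, 1.3, -4.5, 0, 0, 3.2, 1.3, -4.5, 0, 0, 3.2, 0.6, -2.8, 0, 0])

```text
clock: 7.35
eef_pos: [0.5754, -0.2719, 0.1594]
tool_rot: [-0.093, 0.996, 0.0, -0.001]
ft_force: [0.6, 0.3, -1.1]
grip_width: 0.0325
grasp_force: 20.0
```

>>> carry_out(increments=[3.2, 0.3, -1.2, 0, 0, 3.2, 0, 0, 2.5, 0, 3.2, 0, 0, 3.0, 0, 3.2, 0, 0, 2.5, 0, 3.2, 0, 0, 1.5, 0])

```text
clock: 7.98
eef_pos: [0.5754, -0.2797, 0.0633]
tool_rot: [-0.096, 0.995, 0.001, -0.001]
ft_force: [0.2, 0.3, -1.7]
grip_width: 0.0326
grasp_force: 20.0
```

Run:
```python
from h import *
c=bot.camera("scene"); P=cloud(c)
q=P[(np.hypot(P[...,0]-.5755,P[...,1]+.281)<.1)&(P[...,2]>.03)&(P[...,2]<.1)]
h,e=np.histogram(q[:,2],bins=np.arange(.03,.1,.003)); print(h,e[0])
k=e[h.argmax()]; s=q[abs(q[:,2]-k-.0015)<.005]
print("plate fit",np.linalg.lstsq(np.c_[s[:,:2]-s[:,:2].mean(0),np.ones(len(s))],s[:,2],rcond=None)[0], cv2.minAreaRect(s[:,:2].astype(np.float32)*1000))
delta(.5755,-.281,.0277,101)
```

```text
[   0    0   19   51   46   34    7   75 1392  529   51   89   25   22
   25   33   30   37   28   40   45   26   28] 0.03
plate fit [-0.00698466  0.00042954  0.05622816] ((576.0521850585938, -281.7474670410156), (173.7930908203125, 91.31334686279297), 10.872791290283203)
pos [ 0.5747 -0.2795  0.0617] heading 101.02 tilt [-0.005  0.002 -1.   ] t 8.025 F [-0.4  0.7 -2.7] w 0.032705870219565114
shift cm [-0.06 -0.18  3.4 ] turn 0.0003
```

>>> carry_out(increments=[3.2, 0, 0, 1.5, 0, 3.2, 0, 0, 1.0, 0, 3.2, 0, 0, 0.4, 0, 3.2, 0, 0, 0, 0, 3.2, 0, 0, 0, 0])

```text
clock: 8.65
eef_pos: [0.5771, -0.2809, 0.0369]
tool_rot: [-0.096, 0.995, -0.0, 0.001]
ft_force: [-0.7, 0.4, -1.5]
grip_width: 0.0323
grasp_force: 20.0
```

>>> carry_out(increments=[3.2, 0, 0, 0.1, 0, 3.2, 0, 0, 0.1, 0, 3.2, 0, 0, 0.1, 0, 3.2, 0, 0, 0, 0, 3.2, 0, 0, 0, 0])

```text
clock: 9.28
eef_pos: [0.5766, -0.2807, 0.0333]
tool_rot: [-0.096, 0.995, 0.0, -0.0]
ft_force: [-0.7, 0.2, -1.5]
grip_width: 0.0324
grasp_force: 20.0
```

Another 5 mm to go; I'll descend until it touches.

>>> carry_out(increments=[3.2, 0, 0, 0.15, 0, 3.2, 0, 0, 0.15, 0, 3.2, 0, 0, 0.1, 0, 3.2, 0, 0, 0.1, 0, 3.2, 0, 0, 0, 0])

```text
clock: 9.9
eef_pos: [0.5766, -0.2807, 0.0284]
tool_rot: [-0.096, 0.995, -0.0, 0.0]
ft_force: [-0.1, 0.0, -0.9]
grip_width: 0.0322
grasp_force: 20.2
```

>>> carry_out(increments=[3.2, 0, 0, 0.05, 0, 3.2, 0, 0, 0, 0, 3.2, 0, 0, 0.05, 0, 3.2, 0, 0, 0, 0, 3.2, 0, 0, 0, 0])

```text
clock: 10.52
eef_pos: [0.5767, -0.2807, 0.0283]
tool_rot: [-0.096, 0.995, -0.0, 0.0]
ft_force: [-2.9, 0.9, 5.7]
grip_width: 0.0323
grasp_force: 21.6
```

Contact is confirmed (+5.7 N), so I release gently and retreat.

>>> carry_out(increments=[3.6, 0, 0, 0, 0, 4.2, 0, 0, 0.05, 0, 5.0, 0, 0, 0.1, 0, 6.0, 0, 0, 0, 0, 8.0, 0, 0, 0, 0])

```text
clock: 11.15
eef_pos: [0.5765, -0.2806, 0.0256]
tool_rot: [-0.096, 0.995, 0.0, -0.0]
ft_force: [-0.2, 0.5, -0.5]
grip_width: 0.0763
grasp_force: 0.0
```

>>> carry_out(increments=[8.5, 0, 0, 0, 0, 8.5, 0, 0, 0, 0, 8.5, 0, 0, 0, 0, 8.5, 0, 0, -0.5, 0, 8.5, 0, 0, -1.5, 0])

```text
clock: 11.78
eef_pos: [0.5759, -0.2803, 0.0457]
tool_rot: [-0.096, 0.995, 0.001, -0.001]
ft_force: [0.8, -0.2, 0.3]
grip_width: 0.085
grasp_force: 0.0
```

>>> carry_out(increments=[8.5, 0, 0, -4, 0, 8.5, 0, 0, -5, 0, 8.5, 0, 0, -5, 0, 8.5, 0, 0, -2, 0, 8.5, 0, 0, 0, 0])

```text
clock: 12.4
eef_pos: [0.578, -0.2814, 0.2096]
tool_rot: [-0.096, 0.995, -0.002, 0.003]
ft_force: [-0.6, 0.7, -0.4]
grip_width: 0.0849
grasp_force: 0.0
```

Run:
```python
from h import *
c=bot.camera("scene"); P=cloud(c); cv2.imwrite("pics/s3.png",c["pixels"])
q=P[(np.hypot(P[...,0]-.5755,P[...,1]+.281)<.12)&(P[...,2]>.014)&(P[...,2]<.027)]
print("z",np.median(q[:,2]),cv2.minAreaRect(q[:,:2].astype(np.float32)*1000))
print(np.linalg.lstsq(np.c_[q[:,:2]-q[:,:2].mean(0),np.ones(len(q))],q[:,2],rcond=None)[0])
delta(.5755,-.281,.2,101)
```

```text
z 0.021173615410860824 ((577.5111083984375, -282.6072998046875), (174.3003692626953, 91.54167175292969), 10.99316692352295)
[-0.0001405  -0.00690754  0.02125042]
pos [ 0.577  -0.2809  0.2072] heading 101.01 tilt [ 0.002 -0.001 -1.   ] t 12.45 F [-0.5  0.1 -0.5] w 0.08523842168608348
shift cm [0.15 0.02 0.72] turn 0.0002
```

View pics/s3.png

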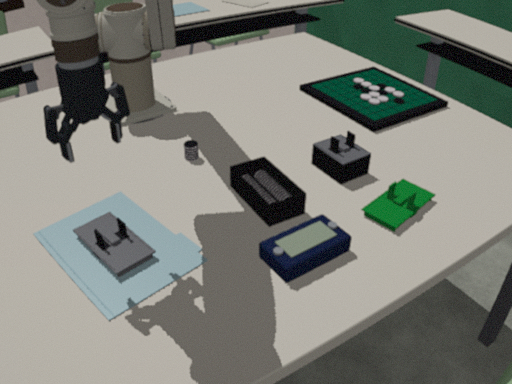

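The cover sits flat, upright and centred on the folder at about (115,240), with its plate top at z = 0.021. The long case is open at (268,190), and the short one is still closed at (342,155).

```bash
python3 -c "
from h import *
print(bot.job_done())"
```

```text
the job is handed in; nothing more can be done
None
```

The longer case is open, its cover lies flat and right way up in the middle of the folder, the shorter case was left closed, and the job is handed in (about 12.5 s on the robot's clock).

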